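Lift the rinse basket off the spinning wash turntable and tip out the bath balls

TASK

Turn the free-spinning turntable gently by hand until the mesh basket is clear of the dosing arm, then lift the basket off with its three balls still in it, without bumping the arm. Dip its spout over the steel tray so that all three balls roll out through the spout into the tray, then stand the empty basket upright in the middle of the rubber pad and let go. Leave the two jars standing on the turntable and everything else where it is.

Things in the scene. Friction and masses are not known exactly. Their poses are not given: they have to be found in the camera images.
- basket: Steel mesh rinse basket with three balls: 134 mm long (x), 60 wide (y), walls 50 high, 3 thick, floor 4 thick, 220 g. Origin: centre of underside, z up. Its +x end wall has a notch 44 mm wide down to a 3 mm sill, leading to a short open spout; other sides closed. Balls start to run over the sill when the spout is dipped about 35 degrees; at 50 all run out. Starts on the turntable under the dosing arm.
- basket_handle (a point): Centre of the basket's rigid handle, 108 mm above the underside, over the basket's centre; axes as the basket's. The black bar runs along the basket's y (62 mm long), is 14 mm thick along x and 16 mm high; below it is free space down to the balls (tops 40 mm above the underside). Two uprights, 12 mm wide, join its ends to the long walls.
- basket_spout (a point): Lip of the basket's spout: 85 mm along the basket's x from its origin, 7 mm above its underside, mid-width. The spout is 44 mm wide.
- hub (a point): Centre of the turntable's upper face, 60 mm above the work surface. Bare flat aluminium disc, 300 mm diameter, 12 mm thick, with a low hub cap (52 mm diameter, 14 mm high). This x axis turns with the disc: the basket starts about 95 mm out along +x, lying along the rim. Only friction holds the basket and jars.
- turntable (a joint): Angle of the turntable about the vertical from its start (rad, 0 at the start, positive anticlockwise seen from above). It spins freely both ways on its bearing, has no motor or brake, and coasts on, up to about half a turn, after a brisk push.
- peg_a (a point): Top centre of an upright grey finger peg on the turntable's rim, 14 mm diameter, 46 mm high, 132 mm from the hub, straight opposite the basket (180 degrees from hub +x). It can be pushed to turn the table.
- peg_b (a point): Same peg, at +75 degrees from hub +x.
- peg_c (a point): Same peg, at -75 degrees from hub +x.
- dosing_arm: Fixed dosing arm over the turntable, rigid. Origin: under the hub, on the work surface; its +x points horizontally to its post (steel, 44 mm diameter, at x = 200 mm). A white beam 50 mm wide (y -25 to 25 mm) runs from x = 0 to 225 mm, between 210 and 246 mm above the work surface.
- plinth: Fixed white plinth under the turntable, 330 mm diameter, 46 mm high, with a foot for the post; origin under the hub, on the work surface. Fixed machines up to 200 mm tall stand at both sides of the table, more than 0.57 m left and right of the robot base axis, and low equipment (up to 110 mm) along the back beyond x = 0.78 m.
- tray_in (a point): Centre of the inner floor (4 mm above the work surface) of a fixed open steel tray, 220 mm (x) by 170 mm (y) outside, walls 4 mm thick, rim 70 mm above the work surface. It stands to the robot's left or right of the turntable.
- pad: Fixed flat black rubber pad 200 mm (x) by 160 mm (y), 6 mm thick, on the other side of the turntable from the tray; origin: centre of its underside, on the work surface.
- jar_a: Brown glass jar with white cap, 48 mm diameter, 80 mm tall, standing loose on the turntable about 110 mm from the hub, at about +125 degrees from hub +x. Origin: centre of its underside.
- jar_b: Same jar, at about -125 degrees.
- ball0_center (a point): Centre of a white hollow plastic bath ball, 36 mm diameter, 20 g, one of three in a row in the basket. They roll freely.
- ball1_center (a point): Centre of a white hollow plastic bath ball, 36 mm diameter, 20 g, one of three in a row in the basket. They roll freely.
- ball2_center (a point): Centre of a white hollow plastic bath ball, 36 mm diameter, 20 g, one of three in a row in the basket. They roll freely.
- bottle_near: Bystander: white plastic bottle, 52 mm diameter, 120 mm tall. Origin: centre of its underside.
- pot_near: Bystander: white plastic pot, 50 mm diameter, 70 mm tall. Origin: centre of its underside.
- bottle_far: Bystander: brown glass bottle, 70 mm diameter, 170 mm tall. Origin: centre of its underside.
- tip_box: Bystander: blue plastic box, 85 x 120 x 70 mm. Origin: centre of its underside.
- beaker: Bystander: glass beaker, 70 mm diameter, 90 mm tall. Origin: centre of its underside.

How it is judged:
On the way, in this order (a step that is already met when the one before it is completed fails the run):
1. the turntable has been turned at least 40 degrees with the basket still standing on it and the balls in it ((value of joint turntable above 0.7 rad or value of joint turntable below -0.7 rad) and horizontal distance between basket and hub below 0.15 m and height (world z) of basket below 0.068 m and x of ball0_center in the frame of basket between -0.066 and 0.068 m and y of ball0_center in the frame of basket between -0.03 and 0.03 m and z of ball0_center in the frame of basket between 0 and 0.05 m and x of ball1_center in the frame of basket between -0.066 and 0.068 m and y of ball1_center in the frame of basket between -0.03 and 0.03 m and z of ball1_center in the frame of basket between 0 and 0.05 m and x of ball2_center in the frame of basket between -0.066 and 0.068 m and y of ball2_center in the frame of basket between -0.03 and 0.03 m and z of ball2_center in the frame of basket between 0 and 0.05 m), for 0.1 s.
2. the basket is lifted clear of the turntable with all three balls in it (height (world z) of basket above 0.1 m and x of ball0_center in the frame of basket between -0.066 and 0.068 m and y of ball0_center in the frame of basket between -0.03 and 0.03 m and z of ball0_center in the frame of basket between 0 and 0.05 m and x of ball1_center in the frame of basket between -0.066 and 0.068 m and y of ball1_center in the frame of basket between -0.03 and 0.03 m and z of ball1_center in the frame of basket between 0 and 0.05 m and x of ball2_center in the frame of basket between -0.066 and 0.068 m and y of ball2_center in the frame of basket between -0.03 and 0.03 m and z of ball2_center in the frame of basket between 0 and 0.05 m), for 0.2 s.
3. all three balls are in the tray, with the basket still held off the surface (x of ball0_center in the frame of tray_in between -0.11 and 0.11 m and y of ball0_center in the frame of tray_in between -0.085 and 0.085 m and z of ball0_center in the frame of tray_in between 0 and 0.04 m and x of ball1_center in the frame of tray_in between -0.11 and 0.11 m and y of ball1_center in the frame of tray_in between -0.085 and 0.085 m and z of ball1_center in the frame of tray_in between 0 and 0.04 m and x of ball2_center in the frame of tray_in between -0.11 and 0.11 m and y of ball2_center in the frame of tray_in between -0.085 and 0.085 m and z of ball2_center in the frame of tray_in between 0 and 0.04 m and height (world z) of basket_handle above 0.13 m), for 0.1 s.
At the end, for the whole second after the job is handed in: All three balls lie inside the tray; the basket stands upright (within 6 degrees) and still on the pad, its centre within 40 mm of the pad's centre; both jars stand upright on the turntable (x of ball0_center in the frame of tray_in between -0.11 and 0.11 m and y of ball0_center in the frame of tray_in between -0.085 and 0.085 m and z of ball0_center in the frame of tray_in between 0 and 0.04 m and x of ball1_center in the frame of tray_in between -0.11 and 0.11 m and y of ball1_center in the frame of tray_in between -0.085 and 0.085 m and z of ball1_center in the frame of tray_in between 0 and 0.04 m and x of ball2_center in the frame of tray_in between -0.11 and 0.11 m and y of ball2_center in the frame of tray_in between -0.085 and 0.085 m and z of ball2_center in the frame of tray_in between 0 and 0.04 m and horizontal distance between basket and pad below 0.04 m and angle between basket's own z axis and vertical below 0.1 rad and z of basket in the frame of pad between 0 and 0.012 m and linear speed of basket below 0.02 m/s and angle between each of jar_a, jar_b's own z axis and vertical below 0.3 rad and horizontal distance between each of jar_a, jar_b and hub below 0.145 m and height (world z) of each of jar_a, jar_b above 0.05 m); the robot touches nothing.
It fails at once if the dosing arm is bumped (more than 12 N) (contact force between anything else and dosing_arm above 12 N).
It fails at once if the turntable is spun fast (over 3 rad/s) (velocity of joint turntable above 3 rad/s or velocity of joint turntable below -3 rad/s).
It fails at once if the basket is tipped more than 35 degrees over a long side or its closed end (angle between basket's own y axis and vertical below 0.96 rad or angle between basket's own y axis and vertical above 2.18 rad or angle between basket's own x axis and vertical below 0.96 rad).
It fails at once if a jar on the turntable tips (angle between any of jar_a, jar_b's own z axis and vertical above 0.5 rad).
It fails at once if a bystander is pushed more than 40 mm (distance of any of bottle_near, pot_near, bottle_far, tip_box, beaker from where it was at the start of the episode above 0.04 m).
It also fails if it takes over 72 s, if anything falls off the work surface, if the arm or the gripper's body presses on something with over 40 N, if the wrist force passes 120 N, or if a joint passes its speed limit or range.

ROBOT

A 6-joint arm with a two-finger parallel gripper is mounted at the origin on the work surface. World frame = base frame: x ahead of the robot, y to its left, z up, the work surface at z = 0. Lengths are in m, angles in rad, forces in N, time in s.
With the tool pointing down it reaches from about 0.375 to 0.975 m from the base axis. Payload 3.8 kg.
Tool frame: the origin (TCP) lies on the centre line of the jaws, within the pads' length; the fingertips stand 22 mm ahead of it and the grasp point (between the pads) lies 3 mm ahead of it; x points along the fingers, y is the direction in which the jaws open and shut, and the axes are right-handed (so a half turn about x gives the same grasp; the last joint's range is limited). The gripper opens to 85 mm and grips with 20 to 120 N. Pads are 22 mm wide; open, the fingers measure 114 mm over their backs; the gripper's body (76 mm by 85 mm) begins 54 mm behind the grasp point. The pads swing forward as they close: fully open they stand 13 mm farther back than shut.
Start: joints at [1.075, 0.264, 1.604, -0, 1.274, -0.037], TCP at [0.299, 0.605, 0.253] pointing down, gripper open.
Joint ranges: [-2.63, 2.63], [-0.94, 2.18], [0.31, 2.57], [-1.31, 4.45], [0, 2.66], [-2.55, 2.55]. Speed limits (rad/s): [2.57, 2.57, 3.14, 3.14, 3.14, 3.14].

INTERFACE

Orientations are given as a rotation vector (axis times angle).
In Python, from workcell import monitor, eyes, finish_job gives the robot as it stands. The module is installed in compiled form; this text tells all that it offers.
- The arm moves only by the tool play_rows, never from a script. Its argument "deltas" is a list of rows, each an object of numbers: "wx", "wy", "wz": the turn, a rotation vector about the world's x, y, z in degrees; "x", "y", "z": the shift along the world's x, y, z in mm; "fingers": the closure, from -1 (fully open) to 1 (shut), so that 0 is half open. A call has 1 to 20 rows; each row is the pose to reach, as a shift and turn from the pose commanded when the call began; what a row does not reach only later rows make up. A row lasts 1/8 s, in which the tool goes at most 62.5 mm and 10.7 degrees, less where a joint would pass 70% of its speed; a pose out of reach is approached as far as the arm can. A call with a gripper value outside its range is refused whole. The fingers move at their own pace and stop on an object; "grip_force" is the grip in N (left out, the last holds). Time passes only in rows, so rows that repeat a pose let the fingers close. It gives the time, the measured TCP pose, the force and the opening at its end, in the units of the state.
- monitor.read_state(): the state, without advancing time (a new reading comes with each control period).
- eyes.read_camera(name): name is "scene" or "top"; returns a dict with "frame" (420x560x3 uint8, red, green, blue), "depth" (420x560 float32, m along the optical axis (not along the pixel's ray), 0 where there is no reading), "K" (3x3 intrinsics, pixels), "view" (4x4, takes a point from world to camera coordinates). Camera axes: x right, y down, z forward; pixel columns grow to the right and rows downward; lengths in m; the calibration is good to about 2 mm. A picture is of the moment at which its call begins.
- finish_job(): hands the job in, once; it reports no verdict.
The state is a dict: "time": time; "q": joint angles; "joint_vel": joint speeds; "joint_torque": joint torques, N m; "tool_pos": TCP position; "tcp_rot": TCP orientation; "wrist_force": force on the tool from outside, world axes, zero at the start; "torque": the same for the moment, N m; "width": opening from 0.0 (shut) to 1.0 (fully open).
Only numpy, scipy, OpenCV 4.12 (cv2) and the standard library are available. Lean on these libraries where they do the work, as an engineer would, in place of code of your own. Each camera call takes 0.05 s, during which the arm holds its last target.

## Working session

There is one attempt and no reset: what is moved stays moved. The work goes in short steps, Python scripts to look and compute and a tool call to move; the robot and the scene stay as the last step left them, time stands still between calls to the robot, and variables do not carry over. Pictures are saved under pics/ and viewed, and the job is handed in when it is done.

Besides the shell and the picture viewer there is one more tool, called after "Emit:" as name(argument=value, ...), one argument or row to a line, values as JSON. play_rows: Moves the arm, as the interface text tells. Its arguments: {"type":"object","properties":{"deltas":{"type":"array"},"grip_force":{"type":"number"}},"required":["deltas"]}

```bash
mkdir -p pics; cat > h.py <<'E'
import numpy as np, cv2
from workcell import monitor, eyes
def shot(name,fn):
    d=eyes.read_camera(name); cv2.imwrite('pics/'+fn+'.png',d['frame'][:,:,::-1]); np.savez(''+fn+'.npz',**d); return d
def world(d):
    K,V,D=d['K'],d['view'],d['depth']; h,w=D.shape
    u,v=np.meshgrid(np.arange(w),np.arange(h))
    c=np.stack([(u-K[0,2])/K[0,0]*D,(v-K[1,2])/K[1,1]*D,D],-1)
    return (c-V[:3,3])@V[:3,:3]
E
python3 - <<'E'
from h import *
np.set_printoptions(precision=3,suppress=True)
for n in('scene','top'):
    d=shot(n,n+'0'); print(n,-d['view'][:3,:3].T@d['view'][:3,3],d['view'][:3,:3]); print(d['K'])
print(monitor.read_state())
E
```

```text
scene [ 1.318 -0.097  0.817] [[ 0.167  0.986 -0.021]
 [ 0.646 -0.125 -0.753]
 [-0.745  0.112 -0.658]]
[[465.682   0.    284.001]
 [  0.    465.682 207.87 ]
 [  0.      0.      1.   ]]
top [ 0.427 -0.001  1.151] [[-0.007 -1.     0.017]
 [-0.991  0.005 -0.131]
 [ 0.131 -0.018 -0.991]]
[[380.93    0.    279.895]
 [  0.    380.93  212.037]
 [  0.      0.      1.   ]]
{'time': 0.1, 'q': array([ 1.075,  0.265,  1.605,  0.   ,  1.274, -0.037]), 'joint_vel': array([ 0.   , -0.002, -0.001, -0.001, -0.001,  0.001]), 'joint_torque': array([  0.   , -51.671, -36.859,  -0.   ,   0.006,  -0.   ]), 'tool_pos': array([0.299, 0.605, 0.252]), 'tcp_rot': array([ 0.358,  1.541, -0.361]), 'wrist_force': array([-1.093, -0.572,  0.547]), 'torque': array([ 0.011,  0.049, -0.004]), 'width': 0.9974965632589116}
```

View pics/scene0.png

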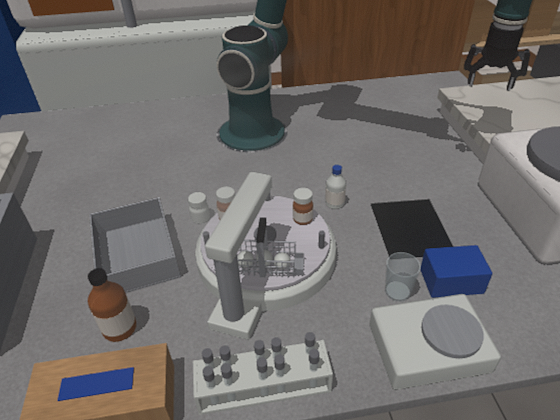

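View pics/top0.png

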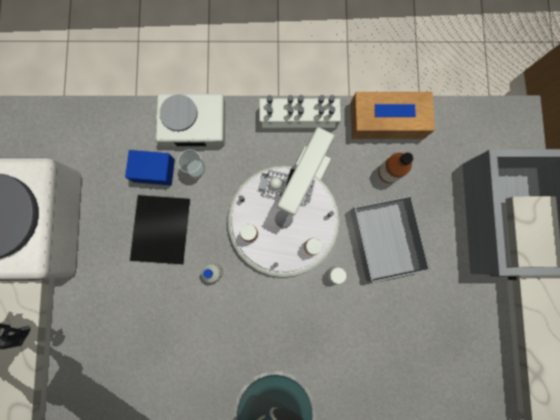

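Scene view: the turntable is at about (265,250), the tray at (135,245), the pad at (412,228) and the basket under the beam at (268,258). In the top view, +x is up and +y is left. The tray is at right (390,240), the pad at left (160,230), and the post at the far side. Next I'll measure these.

```bash
python3 - <<'E'
from h import *
np.set_printoptions(precision=4,suppress=True)
d=dict(np.load('top0.npz')); s=dict(np.load('scene0.npz'))
cv2.imwrite('pics/topz.png',cv2.resize(d['frame'][90:300,100:450,::-1],None,fx=2.25,fy=2.25,interpolation=cv2.INTER_CUBIC))
cv2.imwrite('pics/scz.png',cv2.resize(s['frame'][160:340,170:410,::-1],None,fx=3.2,fy=3.2,interpolation=cv2.INTER_CUBIC))
for n,D in(('top',d),('scene',s)):
    P=world(D); np.save(n+'P.npy',P)
    z=P[...,2]; ok=(D['depth']>0)&(P[...,0]>.3)&(P[...,0]<.95)&(abs(P[...,1])<.56)
    def bl(name,m,mn=15):
        m=(m&ok).astype(np.uint8); k,l,st,c=cv2.connectedComponentsWithStats(m)
        for i in range(1,k):
            if st[i,4]>=mn:
                q=P[l==i]; r=cv2.minAreaRect((q[:,:2]*1000).astype(np.float32)); print(n,name,st[i,4],'px',c[i].round(),'mean',q.mean(0),'rect',np.round(r[0],1),np.round(r[1],1),round(r[2],1),'z',np.percentile(q[:,2],[5,95]))
    bl('beam',(z>.235)&(z<.255),40)
    bl('disc',(z>.054)&(z<.066),100)
    bl('pegs',(z>.1)&(z<.112),4)
    bl('jartop',(z>.132)&(z<.147))
    bl('z150-200',(z>.15)&(z<.2),5)
    g=D['frame'].astype(int)
    bl('black low',(g.max(-1)<45)&(z<.02),200)
    bl('tall70',(z>.062)&(z<.075))
    bl('trayfloor',(z>.001)&(z<.01)&(P[...,1]<-.15)&(P[...,1]>-.45)&(P[...,0]<.75)&(g.sum(-1)>300),100)
E
```

```text
top beam 1812 px [305. 171.] mean [ 0.6473 -0.0793  0.2453] rect [649.1 -80.1] [ 50.1 223.4] 62.9 z [0.2419 0.2481]
top disc 2087 px [195. 120.] mean [0.848  0.2311 0.0591] rect [857.1 248.7] [149.9 198.2] 0.0 z [0.0556 0.0627]
top disc 1249 px [298. 111.] mean [ 0.8751 -0.077   0.0628] rect [878.5 -80.7] [ 72.3 240.5] 0.1 z [0.0596 0.0654]
top disc 180 px [274. 183.] mean [ 0.6565 -0.0051  0.0609] rect [656.4  -2. ] [68.6 52.5] 71.1 z [0.0568 0.0651]
top disc 5803 px [282. 227.] mean [ 0.5267 -0.0258  0.0596] rect [538.6 -28.2] [298.1 275.8] 83.9 z [0.0562 0.0629]
top disc 124 px [417. 233.] mean [ 0.5081 -0.4167  0.0597] rect [ 508.5 -416.9] [211.9   4.8] 11.2 z [0.0551 0.065 ]
top pegs 35 px [269.  99.] mean [0.8939 0.0097 0.1078] rect [894.9  10.5] [14.5 18. ] 89.1 z [0.1017 0.1112]
top pegs 36 px [290.  99.] mean [ 0.893  -0.0501  0.1076] rect [893.6 -50. ] [17.1 15.1] 34.3 z [0.1011 0.1111]
top pegs 34 px [300.  99.] mean [ 0.8935 -0.08    0.1081] rect [894.5 -80.6] [16.9 17.8] 54.0 z [0.1007 0.1112]
top pegs 35 px [321.  98.] mean [ 0.8947 -0.1397  0.1084] rect [ 895.5 -139.5]
[... 12342 characters left out ...]
30.] mean [0.8732 0.2797 0.0717] rect [865.5 283.7] [112.3 126.4] 61.5 z [0.0658 0.0742]
scene tall70 3169 px [262. 370.] mean [ 0.8841 -0.078   0.064 ] rect [879.8 -77.9] [239.9  72.5] 89.9 z [0.0622 0.0665]
scene tall70 348 px [144. 403.] mean [ 0.912  -0.279   0.0691] rect [ 896.5 -268.9] [ 82.2 163.8] 47.0 z [0.0627 0.0745]
scene trayfloor 402 px [186. 220.] mean [ 0.3947 -0.2171  0.0024] rect [ 395.3 -205.4] [213.4  93.1] 19.5 z [0.0011 0.0059]
scene trayfloor 2483 px [138. 244.] mean [ 0.4623 -0.3328  0.0046] rect [ 459.5 -332.5] [151.6 146.5] 11.0 z [0.0021 0.0071]
scene trayfloor 109 px [207. 290.] mean [ 0.6373 -0.1732  0.0032] rect [ 642.6 -175.5] [89.4 29.9] 29.1 z [0.0011 0.0086]
```

View pics/topz.png

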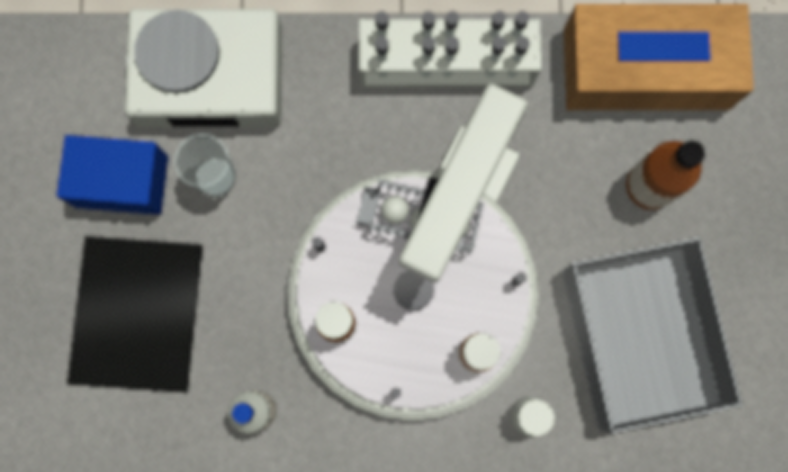

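View pics/scz.png

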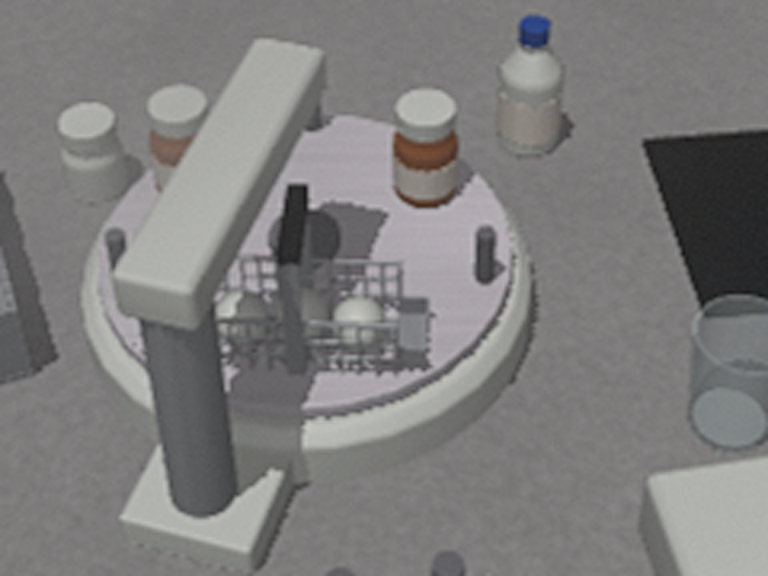

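The pegs, hub, beam, tray and pad came out clearly in both views. The hub is near (0.548,-0.029), the beam points at about -26°, and the basket sits at about -10° with its spout toward +y. The plan is to straddle peg_b loosely and turn the table about +115°. Next I'll work out the exact geometry and tool yaw.

```bash
python3 - <<'E'
from h import *
from scipy.spatial.transform import Rotation as R
from scipy.optimize import least_squares
np.set_printoptions(precision=4,suppress=True)
s=monitor.read_state(); print(R.from_rotvec(s['tcp_rot']).as_matrix())
for pk in ([[606,90.4],[560.6,-161.2],[419.8,-5.4]],[[608.6,92.7],[563.2,-157.7],None]):
    az=np.radians([75,-75,180]); 
    f=lambda p:np.concatenate([np.array([p[0]+132*np.cos(a+p[2])-q[0],p[1]+132*np.sin(a+p[2])-q[1]]) for a,q in zip(az,pk) if q])
    r=least_squares(f,[548,-29,-.17]); print(r.x[:2],np.degrees(r.x[2]),r.fun)
# bound of beam
for n in('top','scene'):
    P=np.load(n+'P.npy'); m=(P[...,2]>.235)&(P[...,2]<.255)&(P[...,0]<.8)&(P[...,0]>.5)&(abs(P[...,1]+.08)<.15)
    b=cv2.boxPoints(cv2.minAreaRect((P[m][:,:2]*1000).astype(np.float32))); print(b)
    for z0,z1 in((.066,.072),):
        m=(P[...,2]>z0)&(P[...,2]<z1)&(P[...,1]<-.22)&(P[...,1]>-.46)&(P[...,0]>.36)&(P[...,0]<.63); 
        q=(P[m][:,:2]*1000).astype(np.float32); print('tray',cv2.boxPoints(cv2.minAreaRect(q)))
E
```

```text
[[-0.001   0.4428  0.8966]
 [-0.0019  0.8966 -0.4428]
 [-1.     -0.0021 -0.0001]]
[549.6826 -29.1911] -10.289558328310383 [ 0.0721 -0.2419 -0.0775  0.4548  0.0055 -0.2129]
[552.284  -26.4051] -10.276653687950166 [ 0.0466  0.2568 -0.0466 -0.2568]
[[ 538.2941  -51.4315]
 [ 737.1127 -153.3392]
 [ 759.9445 -108.7951]
 [ 561.1259   -6.8874]]
tray [[ 368.2174 -274.045 ]
 [ 400.8199 -441.6488]
 [ 616.8826 -399.6201]
 [ 584.28   -232.0163]]
[[ 541.3907  -47.6292]
 [ 741.3162 -152.04  ]
 [ 764.4103 -107.8195]
 [ 564.4848   -3.4086]]
tray [[ 367.5271 -271.7023]
 [ 399.9784 -438.9925]
 [ 621.4578 -396.0294]
 [ 589.0065 -228.7392]]
```

Emit:
play_rows(
  deltas=[
    {"x": 12, "y": -20, "wz": -4, "fingers": 0.2},
    {"x": 35, "y": -60, "wz": -11, "fingers": 0.2},
    {"x": 60, "y": -100, "wz": -18, "fingers": 0.2},
    {"x": 85, "y": -142, "wz": -26, "fingers": 0.2},
    {"x": 110, "y": -185, "wz": -34, "fingers": 0.2},
    {"x": 137, "y": -228, "wz": -42, "fingers": 0.2},
    {"x": 163, "y": -272, "wz": -50, "fingers": 0.2},
    {"x": 190, "y": -316, "wz": -58, "fingers": 0.2},
    {"x": 216, "y": -360, "wz": -66, "fingers": 0.2},
    {"x": 243, "y": -404, "wz": -73, "fingers": 0.2},
    {"x": 268, "y": -446, "wz": -79, "fingers": 0.2},
    {"x": 289, "y": -481, "wz": -84, "fingers": 0.2},
    {"x": 302, "y": -503, "wz": -88, "fingers": 0.2},
    {"x": 308, "y": -513, "wz": -89, "fingers": 0.2},
    {"x": 308, "y": -513, "wz": -89, "fingers": 0.2},
    {"x": 308, "y": -513, "wz": -89, "fingers": 0.2},
  ],
)

```text
schema error: expected keys wx, wy, wz, x, y, z, fingers
```

```bash
python3 - <<'E'
from h import *
d=shot('top','top1');s=shot('scene','scene1')
cv2.imwrite('pics/z1.png',np.hstack([cv2.resize(d['frame'][150:290,200:350,::-1],None,fx=2.6,fy=2.6),cv2.resize(s['frame'][120:260,230:380,::-1],None,fx=2.6,fy=2.6)]))
P=world(d);Q=world(s)
st=monitor.read_state();print(st['tool_pos'],st['q'],st['width'])
for P in(P,Q):
    m=(P[...,2]>.155)&(P[...,2]<.3)&(abs(P[...,0]-.607)<.1)&(abs(P[...,1]-.09)<.07)
    q=P[m]; print(len(q),q[:,2].min() if len(q) else 0)
E
```

```text
[0.29872862 0.60479548 0.25238503] [ 1.07509715e+00  2.64509132e-01  1.60489520e+00 -1.13291007e-05
  1.27371616e+00 -3.68885720e-02] 1.0034286791709561
0 0
0 0
```

View pics/z1.png

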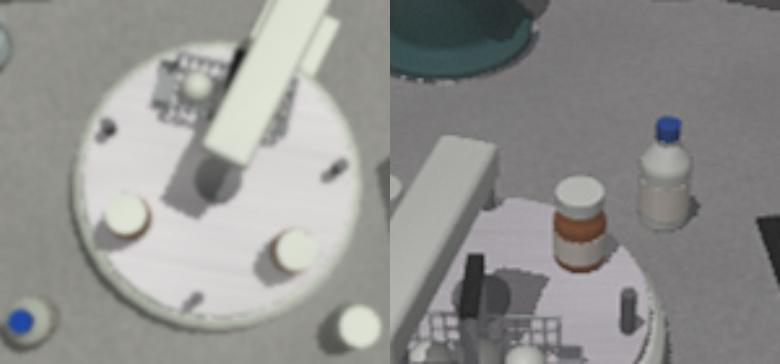

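The rows were refused because every key has to be given, so nothing moved. The pictures show the unchanged scene, with peg_b at (105,130) in the left half.

Emit:
play_rows(
  deltas=[
    {"wx": 0, "wy": 0, "wz": -4, "x": 12, "y": -20, "z": 0, "fingers": 0.2},
    {"wx": 0, "wy": 0, "wz": -11, "x": 35, "y": -60, "z": 0, "fingers": 0.2},
    {"wx": 0, "wy": 0, "wz": -18, "x": 60, "y": -100, "z": 0, "fingers": 0.2},
    {"wx": 0, "wy": 0, "wz": -26, "x": 85, "y": -142, "z": 0, "fingers": 0.2},
    {"wx": 0, "wy": 0, "wz": -34, "x": 110, "y": -185, "z": 0, "fingers": 0.2},
    {"wx": 0, "wy": 0, "wz": -42, "x": 137, "y": -228, "z": 0, "fingers": 0.2},
    {"wx": 0, "wy": 0, "wz": -50, "x": 163, "y": -272, "z": 0, "fingers": 0.2},
    {"wx": 0, "wy": 0, "wz": -58, "x": 190, "y": -316, "z": 0, "fingers": 0.2},
    {"wx": 0, "wy": 0, "wz": -66, "x": 216, "y": -360, "z": 0, "fingers": 0.2},
    {"wx": 0, "wy": 0, "wz": -73, "x": 243, "y": -404, "z": 0, "fingers": 0.2},
    {"wx": 0, "wy": 0, "wz": -79, "x": 268, "y": -446, "z": 0, "fingers": 0.2},
    {"wx": 0, "wy": 0, "wz": -84, "x": 289, "y": -481, "z": 0, "fingers": 0.2},
    {"wx": 0, "wy": 0, "wz": -88, "x": 302, "y": -503, "z": 0, "fingers": 0.2},
    {"wx": 0, "wy": 0, "wz": -89, "x": 308, "y": -513, "z": 0, "fingers": 0.2},
    {"wx": 0, "wy": 0, "wz": -89, "x": 308, "y": -513, "z": 0, "fingers": 0.2},
  ],
)

```text
time: 2.08
tool_pos: [0.6069, 0.092, 0.253]
tcp_rot: [1.526, 0.968, -1.527]
wrist_force: [-0.5, 0.4, 0.7]
width: 0.4
```

```bash
python3 - <<'E'
from h import *
d=shot('top','top1');s=shot('scene','scene1')
cv2.imwrite('pics/z1.png',np.hstack([cv2.resize(d['frame'][150:290,200:350,::-1],None,fx=2.6,fy=2.6),cv2.resize(s['frame'][120:260,230:380,::-1],None,fx=2.6,fy=2.6)]))
P=world(d);Q=world(s)
st=monitor.read_state();print(st['tool_pos'],st['q'],st['width'],st['time'])
for P in(P,Q):
    m=(P[...,2]>.155)&(P[...,2]<.3)&(abs(P[...,0]-.607)<.1)&(abs(P[...,1]-.09)<.07)
    q=P[m]; print(len(q),q[:,2].min() if len(q) else 0)
E
```

```text
[0.60644082 0.09298631 0.25311038] [1.11264601e-01 1.49267797e-01 1.74126763e+00 5.66086618e-04
 1.25163906e+00 5.51196589e-01] 0.3962539446326291 2.175
60 0.2369201656830913
304 0.23262987290485115
```

View pics/z1.png

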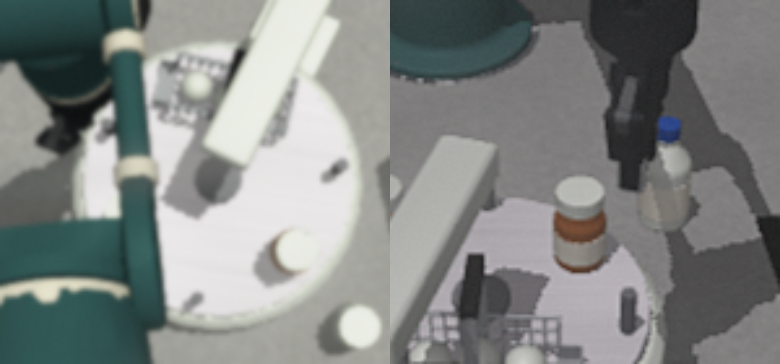

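The gripper is above peg_b (fingers at (625,150) in the right half, peg below at (628,295)), with the fingertips about 21 mm ahead of the TCP. I'll go down over the peg.

Emit:
play_rows(
  deltas=[
    {"wx": 0, "wy": 0, "wz": 0, "x": 0, "y": 0, "z": -20, "fingers": 0.2},
    {"wx": 0, "wy": 0, "wz": 0, "x": 0, "y": 0, "z": -50, "fingers": 0.2},
    {"wx": 0, "wy": 0, "wz": 0, "x": 0, "y": -1, "z": -85, "fingers": 0.2},
    {"wx": 0, "wy": 0, "wz": 0, "x": 0, "y": -1, "z": -110, "fingers": 0.2},
    {"wx": 0, "wy": 0, "wz": 0, "x": 0, "y": -1, "z": -125, "fingers": 0.2},
    {"wx": 0, "wy": 0, "wz": 0, "x": 0, "y": -1, "z": -140, "fingers": 0.2},
    {"wx": 0, "wy": 0, "wz": 0, "x": 0, "y": -1, "z": -150, "fingers": 0.2},
    {"wx": 0, "wy": 0, "wz": 0, "x": 0, "y": -1, "z": -154, "fingers": 0.2},
    {"wx": 0, "wy": 0, "wz": 0, "x": 0, "y": -1, "z": -154, "fingers": 0.2},
  ],
)

```text
time: 3.3
tool_pos: [0.6072, 0.0912, 0.0995]
tcp_rot: [1.527, 0.967, -1.526]
wrist_force: [-0.0, -0.0, -0.2]
width: 0.399
```

```bash
python3 - <<'E'
from h import *
s=shot('scene','scene2')
cv2.imwrite('pics/z2.png',cv2.resize(s['frame'][160:300,200:400,::-1],None,fx=4,fy=4,interpolation=cv2.INTER_CUBIC))
st=monitor.read_state();print(st['tool_pos'],st['wrist_force'],st['width'],st['time'])
# arc about hub from az0: deltas relative to current commanded
h=np.array([.551,-.028]);r=.132
a0=64.7
for t in (0,1,3,6,10,14,18,22,26,30,34,38,42,46,50,54,58,62,66,70,74,78,82,86,90,94,98,102,106,110,113,115,116):
    a=np.radians(a0+t);p=h+r*np.array([np.cos(a),np.sin(a)]);b=h+r*np.array([np.cos(np.radians(a0)),np.sin(np.radians(a0))]);print(t,np.round((p-b)*1000).astype(int))
E
```

```text
[0.60745373 0.0912158  0.09988292] [-0.04783366  0.33327555 -0.08717735] 0.40207438668630124 3.35
0 [0 0]
1 [-2  1]
3 [-6  3]
6 [-13   5]
10 [-22   8]
14 [-31  10]
18 [-40  12]
22 [-49  12]
26 [-58  13]
30 [-67  12]
34 [-76  11]
38 [-85   9]
42 [-94   7]
46 [-103    4]
50 [-112    1]
54 [-120   -4]
58 [-128   -8]
62 [-135  -14]
66 [-142  -19]
70 [-149  -26]
74 [-156  -32]
78 [-161  -39]
82 [-167  -47]
86 [-172  -55]
90 [-176  -63]
94 [-179  -71]
98 [-182  -80]
102 [-185  -89]
106 [-187  -98]
110 [-188 -107]
113 [-188 -114]
115 [-188 -119]
116 [-188 -121]
```

View pics/z2.png

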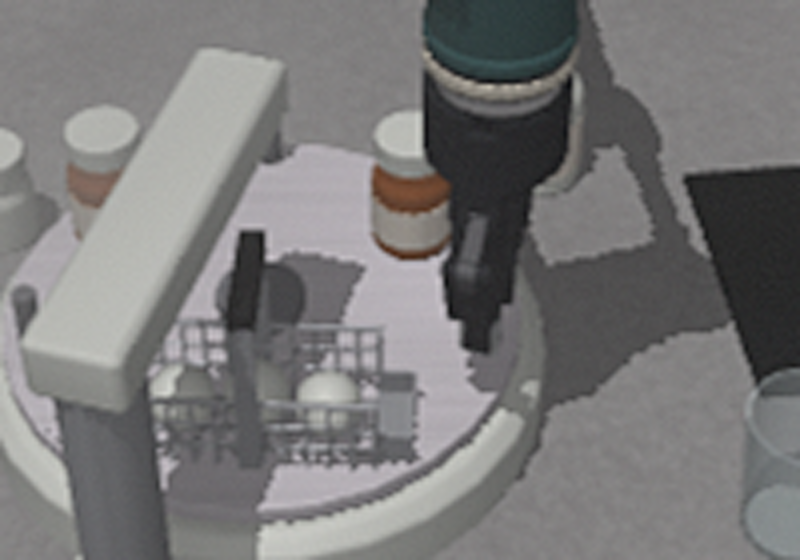

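The fingers straddle peg_b near (480,330), and force readings show no contact. I'll turn the table slowly now.

Emit:
play_rows(
  deltas=[
    {"wx": 0, "wy": 0, "wz": 0, "x": 0, "y": 0, "z": 0, "fingers": 0.42},
    {"wx": 0, "wy": 0, "wz": 1, "x": -2, "y": 1, "z": 0, "fingers": 0.42},
    {"wx": 0, "wy": 0, "wz": 3, "x": -6, "y": 3, "z": 0, "fingers": 0.42},
    {"wx": 0, "wy": 0, "wz": 5, "x": -11, "y": 4, "z": 0, "fingers": 0.42},
    {"wx": 0, "wy": 0, "wz": 7.5, "x": -16, "y": 6, "z": 0, "fingers": 0.42},
    {"wx": 0, "wy": 0, "wz": 10, "x": -22, "y": 8, "z": 0, "fingers": 0.42},
    {"wx": 0, "wy": 0, "wz": 14, "x": -31, "y": 10, "z": 0, "fingers": 0.42},
    {"wx": 0, "wy": 0, "wz": 18, "x": -40, "y": 12, "z": 0, "fingers": 0.42},
    {"wx": 0, "wy": 0, "wz": 22, "x": -49, "y": 12, "z": 0, "fingers": 0.42},
    {"wx": 0, "wy": 0, "wz": 26, "x": -58, "y": 13, "z": 0, "fingers": 0.42},
    {"wx": 0, "wy": 0, "wz": 30, "x": -67, "y": 12, "z": 0, "fingers": 0.42},
    {"wx": 0, "wy": 0, "wz": 34, "x": -76, "y": 11, "z": 0, "fingers": 0.42},
    {"wx": 0, "wy": 0, "wz": 38, "x": -85, "y": 9, "z": 0, "fingers": 0.42},
    {"wx": 0, "wy": 0, "wz": 42, "x": -94, "y": 7, "z": 0, "fingers": 0.42},
    {"wx": 0, "wy": 0, "wz": 46, "x": -103, "y": 4, "z": 0, "fingers": 0.42},
    {"wx": 0, "wy": 0, "wz": 50, "x": -112, "y": 1, "z": 0, "fingers": 0.42},
    {"wx": 0, "wy": 0, "wz": 54, "x": -120, "y": -4, "z": 0, "fingers": 0.42},
    {"wx": 0, "wy": 0, "wz": 58, "x": -128, "y": -8, "z": 0, "fingers": 0.42},
    {"wx": 0, "wy": 0, "wz": 62, "x": -135, "y": -14, "z": 0, "fingers": 0.42},
  ],
)

```text
time: 5.72
tool_pos: [0.4712, 0.0772, 0.0993]
tcp_rot: [0.723, 1.447, -0.723]
wrist_force: [0.5, -0.9, 0.0]
width: 0.29
```

```bash
python3 - <<'E'
from h import *
s=shot('scene','scene3')
cv2.imwrite('pics/z3.png',cv2.resize(s['frame'][140:320,180:400,::-1],None,fx=3.2,fy=3.2,interpolation=cv2.INTER_CUBIC))
st=monitor.read_state();print(st['tool_pos'],st['wrist_force'],st['width'],st['time'],st['q'])
E
```

```text
[0.47015959 0.07663683 0.09899206] [-1.3825697  -0.93441966 -1.03086154] 0.2924142223655045 5.775 [ 1.09484931e-01  4.38474632e-02  2.16554054e+00 -3.61488332e-04
  9.33777432e-01 -5.36815443e-01]
```

View pics/z3.png

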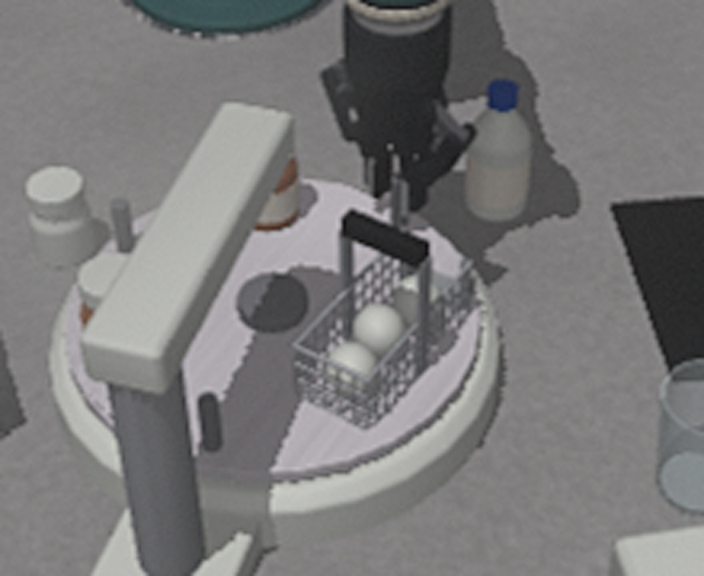

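The basket has turned about 60° with its three balls, and the jars are still standing. Continuing, with slowing at the end.

Emit:
play_rows(
  deltas=[
    {"wx": 0, "wy": 0, "wz": 3, "x": -5, "y": -4, "z": 0, "fingers": 0.42},
    {"wx": 0, "wy": 0, "wz": 7, "x": -12, "y": -10, "z": 0, "fingers": 0.42},
    {"wx": 0, "wy": 0, "wz": 11, "x": -19, "y": -17, "z": 0, "fingers": 0.42},
    {"wx": 0, "wy": 0, "wz": 15, "x": -25, "y": -23, "z": 0, "fingers": 0.42},
    {"wx": 0, "wy": 0, "wz": 19, "x": -31, "y": -31, "z": 0, "fingers": 0.42},
    {"wx": 0, "wy": 0, "wz": 23, "x": -36, "y": -39, "z": 0, "fingers": 0.42},
    {"wx": 0, "wy": 0, "wz": 27, "x": -40, "y": -47, "z": 0, "fingers": 0.42},
    {"wx": 0, "wy": 0, "wz": 31, "x": -44, "y": -55, "z": 0, "fingers": 0.42},
    {"wx": 0, "wy": 0, "wz": 35, "x": -46, "y": -64, "z": 0, "fingers": 0.42},
    {"wx": 0, "wy": 0, "wz": 39, "x": -49, "y": -73, "z": 0, "fingers": 0.42},
    {"wx": 0, "wy": 0, "wz": 42.5, "x": -51, "y": -80, "z": 0, "fingers": 0.42},
    {"wx": 0, "wy": 0, "wz": 45.5, "x": -52, "y": -87, "z": 0, "fingers": 0.42},
    {"wx": 0, "wy": 0, "wz": 48, "x": -53, "y": -93, "z": 0, "fingers": 0.42},
    {"wx": 0, "wy": 0, "wz": 50, "x": -53, "y": -98, "z": 0, "fingers": 0.42},
    {"wx": 0, "wy": 0, "wz": 51.5, "x": -53, "y": -101, "z": 0, "fingers": 0.42},
    {"wx": 0, "wy": 0, "wz": 52.5, "x": -53, "y": -103, "z": 0, "fingers": 0.42},
    {"wx": 0, "wy": 0, "wz": 53, "x": -53, "y": -105, "z": 0, "fingers": 0.42},
    {"wx": 0, "wy": 0, "wz": 53, "x": -53, "y": -105, "z": 0, "fingers": 0.42},
  ],
)

```text
time: 8.02
tool_pos: [0.4189, -0.0278, 0.0993]
tcp_rot: [0.004, 1.571, -0.004]
wrist_force: [0.2, -0.3, 0.6]
width: 0.293
```

Emit:
play_rows(
  deltas=[
    {"wx": 0, "wy": 0, "wz": 0, "x": 0, "y": 0, "z": 0, "fingers": 0.6},
    {"wx": 0, "wy": 0, "wz": 0, "x": 0, "y": 0, "z": 0, "fingers": 0.6},
    {"wx": 0, "wy": 0, "wz": 0, "x": 0, "y": 0, "z": 0, "fingers": 0.6},
    {"wx": 0, "wy": 0, "wz": 0, "x": 0, "y": 0, "z": 0, "fingers": 0.3},
    {"wx": 0, "wy": 0, "wz": 0, "x": 0, "y": 0, "z": 0, "fingers": 0.2},
  ],
)

```text
time: 8.65
tool_pos: [0.4189, -0.0278, 0.0993]
tcp_rot: [0.004, 1.571, -0.004]
wrist_force: [-0.2, 0.1, 1.0]
width: 0.398
```

```bash
python3 - <<'E'
from h import *
s=shot('scene','scene4')
cv2.imwrite('pics/z4.png',cv2.resize(s['frame'][140:320,180:400,::-1],None,fx=3.2,fy=3.2,interpolation=cv2.INTER_CUBIC))
st=monitor.read_state();print(st['tool_pos'],st['wrist_force'],st['width'],st['time'],st['q'])
E
```

```text
[ 0.41890181 -0.0278088   0.09923402] [-0.11243769  0.74542737  0.42745198] 0.3991716419935069 8.7 [-1.25601115e-01 -6.91772798e-02  2.27641871e+00 -5.12629842e-05
  9.34466668e-01 -1.69140746e+00]
```

View pics/z4.png

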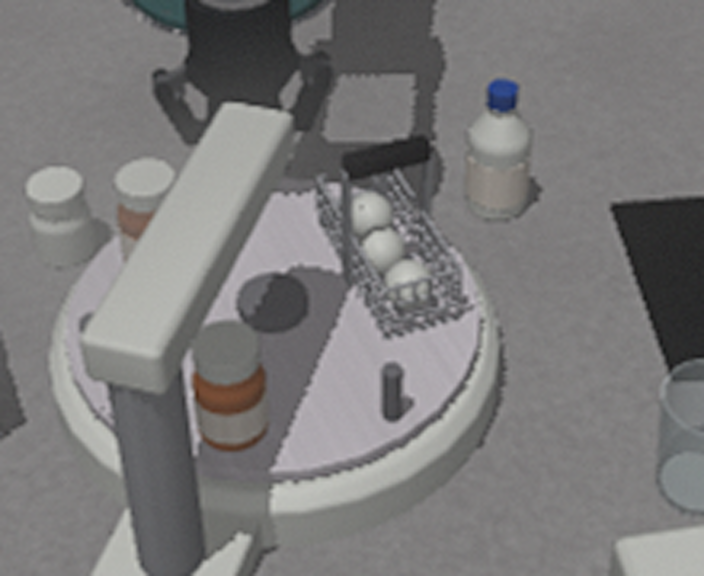

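The turntable is at rest, turned about 115°. The basket is at the left (395,235) with its spout toward the robot. It has its three balls and is clear of the beam. I'll raise the gripper and turn it for the grasp.

Emit:
play_rows(
  deltas=[
    {"wx": 0, "wy": 0, "wz": 0, "x": 0, "y": 0, "z": 10, "fingers": 0.2},
    {"wx": 0, "wy": 0, "wz": 0, "x": 0, "y": 0, "z": 35, "fingers": 0.2},
    {"wx": 0, "wy": 0, "wz": -3, "x": 0, "y": 0, "z": 70, "fingers": 0.2},
    {"wx": 0, "wy": 0, "wz": -11, "x": 0, "y": 0, "z": 110, "fingers": -0.2},
    {"wx": 0, "wy": 0, "wz": -21, "x": 0, "y": 0, "z": 145, "fingers": -0.5},
    {"wx": 0, "wy": 0, "wz": -31, "x": -5, "y": 0, "z": 160, "fingers": -0.5},
    {"wx": 0, "wy": 0, "wz": -41, "x": -10, "y": 0, "z": 165, "fingers": -0.5},
    {"wx": 0, "wy": 0, "wz": -51, "x": -15, "y": 0, "z": 165, "fingers": -0.5},
    {"wx": 0, "wy": 0, "wz": -61, "x": -20, "y": 0, "z": 165, "fingers": -0.5},
    {"wx": 0, "wy": 0, "wz": -70, "x": -20, "y": 0, "z": 165, "fingers": -0.5},
    {"wx": 0, "wy": 0, "wz": -75, "x": -20, "y": 0, "z": 165, "fingers": -0.5},
    {"wx": 0, "wy": 0, "wz": -75, "x": -20, "y": 0, "z": 165, "fingers": -0.5},
  ],
)

```text
time: 10.2
tool_pos: [0.399, -0.0278, 0.2649]
tcp_rot: [1.017, 1.319, -1.017]
wrist_force: [-0.1, 0.2, -0.2]
width: 0.75
```

```bash
python3 - <<'E'
from h import *
np.set_printoptions(precision=1,suppress=True)
s=shot('scene','scene5');d=shot('top','top5')
st=monitor.read_state();print(st['tool_pos']*1000,st['width'],st['time'],st['q'])
for n,D in(('scene',s),('top',d)):
    P=world(D)*1000; g=D['frame'].astype(int)
    m=(P[...,2]>165)&(P[...,2]<183)&(g.max(-1)<90)&(abs(P[...,0]-530)<70)&(abs(P[...,1]-65)<60)
    q=P[m]; print(n,len(q))
    if len(q)>10:
        r=cv2.minAreaRect(q[:,:2].astype(np.float32)); print(r,q.mean(0)); print(cv2.boxPoints(r))
cv2.imwrite('pics/z5.png',np.hstack([cv2.resize(d['frame'][150:290,200:350,::-1],None,fx=2.6,fy=2.6),cv2.resize(s['frame'][140:280,230:380,::-1],None,fx=2.6,fy=2.6)]))
E
```

```text
[399.  -27.8 264.7] 0.752004727897693 10.3 [-0.1 -0.3  2.1 -0.   1.3 -0.4]
scene 212
((526.525634765625, 60.418479919433594), (20.235214233398438, 61.10175323486328), 9.339852333068848) [530.8  60.7 173.6]
[[511.6  88.9]
 [521.5  28.6]
 [541.5  31.9]
 [531.6  92.2]]
top 104
((525.556884765625, 57.51094055175781), (11.782159805297852, 59.15962600708008), 11.568522453308105) [525.4  57.5 175.4]
[[513.9  85.3]
 [525.7  27.4]
 [537.3  29.7]
 [525.4  87.7]]
```

View pics/z5.png

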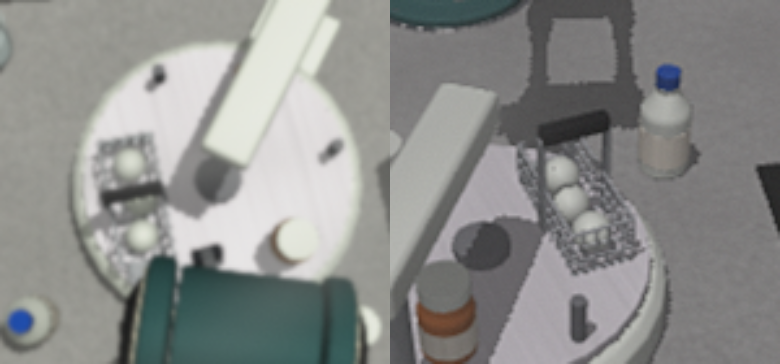

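Handle at about (0.526, 0.059), with its bar at about 100–101° (left half: bar at (132,193)). I'll move over it at height, then lower onto it.

Emit:
play_rows(
  deltas=[
    {"wx": 0, "wy": 0, "wz": -1, "x": 10, "y": 10, "z": 0, "fingers": -0.5},
    {"wx": 0, "wy": 0, "wz": -2, "x": 30, "y": 30, "z": 0, "fingers": -0.5},
    {"wx": 0, "wy": 0, "wz": -4, "x": 60, "y": 55, "z": 0, "fingers": -0.5},
    {"wx": 0, "wy": 0, "wz": -4, "x": 90, "y": 75, "z": 0, "fingers": -0.5},
    {"wx": 0, "wy": 0, "wz": -4, "x": 115, "y": 85, "z": 0, "fingers": -0.5},
    {"wx": 0, "wy": 0, "wz": -4, "x": 127, "y": 87, "z": 0, "fingers": -0.5},
    {"wx": 0, "wy": 0, "wz": -4, "x": 127, "y": 87, "z": 0, "fingers": -0.5},
    {"wx": 0, "wy": 0, "wz": -4, "x": 127, "y": 87, "z": -15, "fingers": -0.5},
    {"wx": 0, "wy": 0, "wz": -4, "x": 127, "y": 87, "z": -35, "fingers": -0.5},
    {"wx": 0, "wy": 0, "wz": -4, "x": 127, "y": 87, "z": -55, "fingers": -0.5},
    {"wx": 0, "wy": 0, "wz": -4, "x": 127, "y": 87, "z": -75, "fingers": -0.5},
    {"wx": 0, "wy": 0, "wz": -4, "x": 127, "y": 87, "z": -88, "fingers": -0.5},
    {"wx": 0, "wy": 0, "wz": -4, "x": 127, "y": 87, "z": -93, "fingers": -0.5},
    {"wx": 0, "wy": 0, "wz": -4, "x": 127, "y": 87, "z": -93, "fingers": -0.5},
  ],
)

```text
time: 12.05
tool_pos: [0.5258, 0.0591, 0.1712]
tcp_rot: [1.07, 1.292, -1.071]
wrist_force: [0.5, 0.6, -0.8]
width: 0.754
```

```bash
python3 - <<'E'
from h import *
np.set_printoptions(precision=1,suppress=True)
s=shot('scene','scene6')
st=monitor.read_state();print(st['tool_pos']*1000,st['wrist_force'],st['width'],st['time'],st['q'])
cv2.imwrite('pics/z6.png',cv2.resize(s['frame'][120:280,220:380,::-1],None,fx=3.6,fy=3.6,interpolation=cv2.INTER_CUBIC))
E
```

```text
[526.2  59.1 171.8] [ 1.1 -0.3  0.9] 0.744790402689809 12.1 [ 0.1  0.1  2.  -0.   1.1 -0.1]
```

View pics/z6.png

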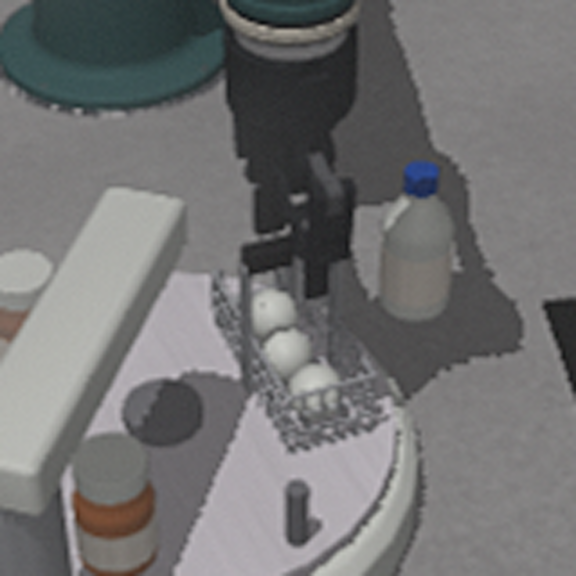

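The fingers are either side of the black bar (near finger at (325,240), bar at (265,250)), and the tips are clear of the balls. I'll close.

Emit:
play_rows(
  deltas=[
    {"wx": 0, "wy": 0, "wz": 0, "x": 0, "y": 0, "z": 0, "fingers": 0},
    {"wx": 0, "wy": 0, "wz": 0, "x": 0, "y": 0, "z": 0, "fingers": 0.3},
    {"wx": 0, "wy": 0, "wz": 0, "x": 0, "y": 0, "z": 0, "fingers": 0.5},
    {"wx": 0, "wy": 0, "wz": 0, "x": 0, "y": 0, "z": 0, "fingers": 0.6},
    {"wx": 0, "wy": 0, "wz": 0, "x": 0, "y": 0, "z": 0, "fingers": 1},
    {"wx": 0, "wy": 0, "wz": 0, "x": 0, "y": 0, "z": 0, "fingers": 1},
    {"wx": 0, "wy": 0, "wz": 0, "x": 0, "y": 0, "z": 0, "fingers": 1},
  ],
  grip_force=60,
)

```text
time: 12.98
tool_pos: [0.5261, 0.0592, 0.1715]
tcp_rot: [1.071, 1.292, -1.07]
wrist_force: [-0.0, 0.5, 2.3]
width: 0.153
```

Emit:
play_rows(
  deltas=[
    {"wx": 0, "wy": 0, "wz": 0, "x": 0, "y": 0, "z": 4, "fingers": 1},
    {"wx": 0, "wy": 0, "wz": 0, "x": 0, "y": 0, "z": 10, "fingers": 1},
    {"wx": 0, "wy": 0, "wz": 0, "x": 0, "y": 0, "z": 18, "fingers": 1},
    {"wx": 0, "wy": 0, "wz": 0, "x": 0, "y": 0, "z": 28, "fingers": 1},
    {"wx": 0, "wy": 0, "wz": 0, "x": 0, "y": 0, "z": 40, "fingers": 1},
    {"wx": 0, "wy": 0, "wz": 0, "x": 0, "y": 0, "z": 55, "fingers": 1},
    {"wx": 0, "wy": 0, "wz": 0, "x": 0, "y": 0, "z": 72, "fingers": 1},
    {"wx": 0, "wy": 0, "wz": 0, "x": 0, "y": 0, "z": 90, "fingers": 1},
    {"wx": 0, "wy": 0, "wz": 0, "x": 0, "y": 0, "z": 105, "fingers": 1},
    {"wx": 0, "wy": 0, "wz": 0, "x": 0, "y": 0, "z": 115, "fingers": 1},
    {"wx": 0, "wy": 0, "wz": 0, "x": 0, "y": 0, "z": 120, "fingers": 1},
    {"wx": 0, "wy": 0, "wz": 0, "x": 0, "y": 0, "z": 120, "fingers": 1},
  ],
)

```text
time: 14.48
tool_pos: [0.526, 0.0592, 0.2914]
tcp_rot: [1.07, 1.292, -1.07]
wrist_force: [-0.3, 0.3, -2.4]
width: 0.156
```

```bash
python3 - <<'E'
from h import *
np.set_printoptions(precision=2,suppress=True)
s=shot('scene','scene7')
st=monitor.read_state();print(st['tool_pos']*1000,st['wrist_force'],st['width'],st['time'],st['q'])
cv2.imwrite('pics/z7.png',cv2.resize(s['frame'][60:280,200:400,::-1],None,fx=2.7,fy=2.7,interpolation=cv2.INTER_CUBIC))
E
```

```text
[525.69  59.18 290.81] [-0.04 -0.67 -3.33] 0.1517786701456077 14.525 [ 0.07 -0.04  1.87  0.    1.31 -0.12]
```

View pics/z7.png

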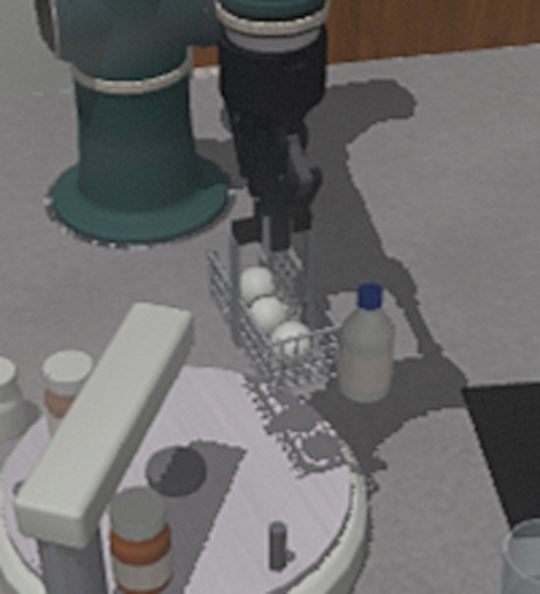

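The basket is lifted with its three balls and is hanging level. Before choosing the pour direction I'll fit a simple kinematic model to the logged joint and TCP data, to check wrist limits for the 50° tilt.

```bash
cat > kin.py <<'E'
import numpy as np
from scipy.optimize import least_squares
from scipy.spatial.transform import Rotation as R
from workcell import monitor
D=[([1.0751,.26451,1.6049,0,1.27372,-.0369],[.29873,.6048,.25239]),
([.11126,.149268,1.741268,0,1.251639,.5512],[.60644,.09299,.25311]),
([-.125601,-.069177,2.276419,0,.934467,-1.69141],[.41890,-.02781,.09923])]
s=monitor.read_state(); D.append((list(s['q']),list(s['tool_pos'])))
def fk(q,p,L):
    r0,h,a,b,e=p; r=lambda ax,t:R.from_rotvec(np.array(ax)*t)
    R1=r([0,0,1],q[0]);R2=R1*r([0,1,0],q[1]);R3=R2*r([0,1,0],q[2]);R4=R3*r([0,0,1],q[3]);R5=R4*r([0,1,0],q[4]);R6=R5*r([0,0,1],q[5])
    P=R1.apply([r0,.025,h+L])+R2.apply([0,0,a])+R3.apply([e,0,b])+R6.apply([0,0,L])
    T=R6.as_matrix()@np.array([[0,0,1],[0,1,0],[1,0,0]]).T
    # tool x = z6 ; tool y = y6
    M=R6.as_matrix(); T=np.stack([M[:,2],M[:,1],-M[:,0]],1)
    return P,T
def fit():
    f=lambda v:np.concatenate([fk(q,[v[0],v[1],v[2],v[3],0],0)[0]-x for q,x in D])
    return least_squares(f,[0,.3,.4,.4])
E
python3 - <<'E'
from kin import *
np.set_printoptions(precision=4,suppress=True)
r=fit();print(r.x,abs(r.fun).max()); print(np.c_[D[-1][0]])
s=monitor.read_state(); print(fk(s['q'],[*r.x,0],0)[1],R.from_rotvec(s['tcp_rot']).as_matrix())
E
```

```text
[-0.0005 -0.0752  0.5119  0.5659] 0.000179040209243142
[[ 0.065 ]
 [-0.0354]
 [ 1.8663]
 [ 0.    ]
 [ 1.3115]
 [-0.122 ]]
[[-0.0008 -0.1859  0.9826]
 [-0.      0.9826  0.1859]
 [-1.      0.0001 -0.0008]] [[-0.0008  0.9826  0.1859]
 [-0.      0.1859 -0.9826]
 [-1.     -0.0008 -0.0001]]
```

```bash
cat >> kin.py <<'E'
def fk(q,p,L):
    r0,h,a,b,e=p; r=lambda ax,t:R.from_rotvec(np.array(ax)*t)
    R1=r([0,0,1],q[0]);R2=R1*r([0,1,0],q[1]);R3=R2*r([0,1,0],q[2]);R4=R3*r([0,0,1],q[3]);R5=R4*r([0,1,0],q[4]);R6=R5*r([0,0,1],q[5])
    P=R1.apply([r0,.025,h+L])+R2.apply([0,0,a])+R3.apply([e,0,b])+R6.apply([0,0,L]); M=R6.as_matrix()
    return P,np.stack([M[:,2],-M[:,0],-M[:,1]],1)
PAR=[-.0005,-.0752,.5119,.5659,0]
LO=np.array([-2.63,-.94,.31,-1.31,0,-2.55]);HI=np.array([2.63,2.18,2.57,4.45,2.66,2.55])
def ik(P,T,L,q0):
    f=lambda q:np.concatenate([(fk(q,PAR,L)[0]-P)*5,(R.from_matrix(T)*R.from_matrix(fk(q,PAR,L)[1]).inv()).as_rotvec()])
    r=least_squares(f,np.clip(q0,LO+.01,HI-.01),bounds=(LO,HI)); return r.x,np.abs(r.fun).max()
def tool(yaw,t):  # spout yaw deg, dip t deg
    y,t=np.radians([yaw,t]); d=np.array([np.cos(y),np.sin(y),0]); x=-np.sin(t)*d-np.cos(t)*np.array([0,0,1])
    yt=-(np.cos(t)*d-np.sin(t)*np.array([0,0,1])); return np.stack([x,yt,np.cross(x,yt)],1)
E
python3 - <<'E'
from kin import *
np.set_printoptions(precision=2,suppress=True)
c=np.array([.494,-.335])
for yaw in (100,125,146,165,191,215,236):
  for L in(.2,.28):
    d=np.array([np.cos(np.radians(yaw)),np.sin(np.radians(yaw))]); q=np.array([-.6,.0,1.9,0.1,1.2,np.radians(-34-yaw+180)])
    for t in (0,15,30,45,52):
        lip=c-.02*d
        th=np.radians(t); hx=-( .085*np.cos(th)-.101*np.sin(th)); hz=.085*np.sin(th)+.101*np.cos(th)
        h=lip+hx*d; H=np.array([*h,.08+hz]) if t>40 else np.array([*h,.20+hz*.8])
        T=tool(yaw,t); q,e=ik(H-.003*T[:,0],T,L,q)
        if t in(30,52):print(yaw,L,t,H,q,'%.3f'%e)
E
```

```text
100 0.2 30 [ 0.5  -0.38  0.3 ] [-0.57  0.03  1.82 -0.46  0.97  1.03] 0.000
100 0.2 52 [ 0.49 -0.33  0.21] [-0.4   0.03  2.1  -1.16  0.81  1.76] 0.000
100 0.28 30 [ 0.5  -0.38  0.3 ] [-0.51 -0.01  1.89 -0.49  0.98  1.1 ] 0.000
100 0.28 52 [ 0.49 -0.33  0.21] [-0.29  0.02  2.18 -1.18  0.87  1.89] 0.000
125 0.2 30 [ 0.52 -0.37  0.3 ] [-0.6  -0.    1.85 -0.24  0.81  0.48] 0.000
125 0.2 52 [ 0.49 -0.33  0.21] [-0.52 -0.07  2.2  -1.17  0.37  1.43] 0.000
125 0.28 30 [ 0.52 -0.37  0.3 ] [-0.58 -0.07  1.94 -0.26  0.8   0.52] 0.000
125 0.28 52 [ 0.49 -0.33  0.21] [-0.45 -0.14  2.33 -1.31  0.41  1.62] 0.000
146 0.2 30 [ 0.53 -0.36  0.3 ] [-0.64 -0.01  1.86  0.04  0.77 -0.07] 0.000
146 0.2 52 [ 0.49 -0.33  0.21] [-0.66 -0.1   2.23  0.43  0.12 -0.47] 0.000
146 0.28 30 [ 0.53 -0.36  0.3 ] [-0.65 -0.08  1.95  0.04  0.75 -0.07] 0.000
146 0.28 52 [ 0.49 -0.33  0.21] [-0.67 -0.19  2.37  0.8   0.08 -0.85] 0.000
165 0.2 30 [ 0.54 -0.35  0.3 ] [-0.68 -0.    1.86  0.28  0.82 -0.56] 0.000
165 0.2 52 [ 0.49 -0.33  0.21] [-0.78 -0.07  2.2   1.19  0.43 -1.49] 0.000
165 0.28 30 [ 0.54 -0.35  0.3 ] [-0.71 -0.07
[... 313 characters left out ...]
1  1.01 -1.18] 0.000
191 0.28 52 [ 0.49 -0.34  0.21] [-1.01  0.01  2.19  1.15  0.94 -1.93] 0.000
215 0.2 30 [ 0.53 -0.31  0.3 ] [-0.73  0.07  1.78  0.55  1.22 -1.52] 0.000
215 0.2 52 [ 0.49 -0.34  0.21] [-0.92  0.15  1.97  1.    1.22 -2.  ] 0.000
215 0.28 30 [ 0.53 -0.31  0.3 ] [-0.8   0.06  1.81  0.55  1.23 -1.59] 0.000
215 0.28 52 [ 0.49 -0.34  0.21] [-1.04  0.19  2.    0.97  1.26 -2.11] 0.000
236 0.2 30 [ 0.52 -0.3   0.3 ] [-0.74  0.11  1.74  0.53  1.4  -1.83] 0.000
236 0.2 52 [ 0.49 -0.34  0.21] [-0.91  0.26  1.84  0.85  1.47 -2.17] 0.000
236 0.28 30 [ 0.52 -0.3   0.3 ] [-0.8   0.12  1.74  0.52  1.42 -1.9 ] 0.000
236 0.28 52 [ 0.49 -0.34  0.21] [-1.    0.33  1.82  0.81  1.5  -2.26] 0.000
```

The fitted model puts all joints well inside their ranges if I keep the present yaw (about 191°, along the tray's length). I'll carry the basket back from the beam, around in front of it and over the tray.

Emit:
play_rows(
  deltas=[
    {"wx": 0, "wy": 0, "wz": 0, "x": -4, "y": 0, "z": 0, "fingers": 1},
    {"wx": 0, "wy": 0, "wz": 0, "x": -12, "y": 0, "z": 0, "fingers": 1},
    {"wx": 0, "wy": 0, "wz": 0, "x": -26, "y": 0, "z": 0, "fingers": 1},
    {"wx": 0, "wy": 0, "wz": 0, "x": -44, "y": -1, "z": 0, "fingers": 1},
    {"wx": 0, "wy": 0, "wz": 0, "x": -62, "y": -4, "z": 0, "fingers": 1},
    {"wx": 0, "wy": 0, "wz": 0, "x": -80, "y": -10, "z": 0, "fingers": 1},
    {"wx": 0, "wy": 0, "wz": 0, "x": -95, "y": -20, "z": 0, "fingers": 1},
    {"wx": 0, "wy": 0, "wz": 0, "x": -107, "y": -34, "z": 0, "fingers": 1},
    {"wx": 0, "wy": 0, "wz": 0, "x": -114, "y": -54, "z": 0, "fingers": 1},
    {"wx": 0, "wy": 0, "wz": 0, "x": -118, "y": -80, "z": 0, "fingers": 1},
    {"wx": 0, "wy": 0, "wz": 0, "x": -119, "y": -110, "z": 0, "fingers": 1},
    {"wx": 0, "wy": 0, "wz": 0, "x": -117, "y": -142, "z": 0, "fingers": 1},
    {"wx": 0, "wy": 0, "wz": 0, "x": -112, "y": -175, "z": 0, "fingers": 1},
    {"wx": 0, "wy": 0, "wz": 0, "x": -104, "y": -208, "z": 0, "fingers": 1},
    {"wx": 0, "wy": 0, "wz": 0, "x": -94, "y": -241, "z": 0, "fingers": 1},
    {"wx": 0, "wy": 0, "wz": 0, "x": -82, "y": -274, "z": 0, "fingers": 1},
    {"wx": 0, "wy": 0, "wz": 0, "x": -68, "y": -305, "z": 0, "fingers": 1},
    {"wx": 0, "wy": 0, "wz": 0, "x": -55, "y": -333, "z": 0, "fingers": 1},
    {"wx": 0, "wy": 0, "wz": 0, "x": -42, "y": -356, "z": 0, "fingers": 1},
    {"wx": 0, "wy": 0, "wz": 0, "x": -32, "y": -374, "z": 0, "fingers": 1},
  ],
)

```text
time: 17.02
tool_pos: [0.4936, -0.3165, 0.2912]
tcp_rot: [1.071, 1.292, -1.071]
wrist_force: [-0.1, -0.1, -3.3]
width: 0.154
```

Emit:
play_rows(
  deltas=[
    {"wx": 0, "wy": 0, "wz": 0, "x": 6, "y": -10, "z": -3, "fingers": 1},
    {"wx": 0, "wy": 0, "wz": 0, "x": 10, "y": -16, "z": -12, "fingers": 1},
    {"wx": 0, "wy": 0, "wz": 0, "x": 11, "y": -18, "z": -26, "fingers": 1},
    {"wx": 0, "wy": 0, "wz": 0, "x": 11, "y": -18, "z": -44, "fingers": 1},
    {"wx": 0, "wy": 0, "wz": 0, "x": 11, "y": -18, "z": -62, "fingers": 1},
    {"wx": 0, "wy": 0, "wz": 0, "x": 11, "y": -18, "z": -76, "fingers": 1},
    {"wx": 0, "wy": 0, "wz": 0, "x": 11, "y": -18, "z": -84, "fingers": 1},
    {"wx": 0, "wy": 0, "wz": 0, "x": 11, "y": -18, "z": -86, "fingers": 1},
    {"wx": 0, "wy": 0, "wz": 0, "x": 11, "y": -18, "z": -86, "fingers": 1},
  ],
)

```text
time: 18.15
tool_pos: [0.5052, -0.333, 0.2057]
tcp_rot: [1.07, 1.291, -1.07]
wrist_force: [0.7, -0.0, -2.6]
width: 0.149
```

```bash
python3 - <<'E'
from h import *
np.set_printoptions(precision=2,suppress=True)
s=shot('scene','scene8');d=shot('top','top8')
st=monitor.read_state();print(st['tool_pos']*1000,st['wrist_force'],st['width'],st['time'],st['q'])
cv2.imwrite('pics/z8.png',np.hstack([cv2.resize(s['frame'][130:330,60:260,::-1],None,fx=2,fy=2,interpolation=cv2.INTER_CUBIC),cv2.resize(d['frame'][130:330,250:450,::-1],None,fx=2,fy=2,interpolation=cv2.INTER_CUBIC)]))
E
```

```text
[ 505.41 -333.17  206.17] [ 0.04  0.81 -3.78] 0.14878449798726115 18.25 [-0.62  0.17  1.81 -0.    1.16 -0.81]
```

View pics/z8.png

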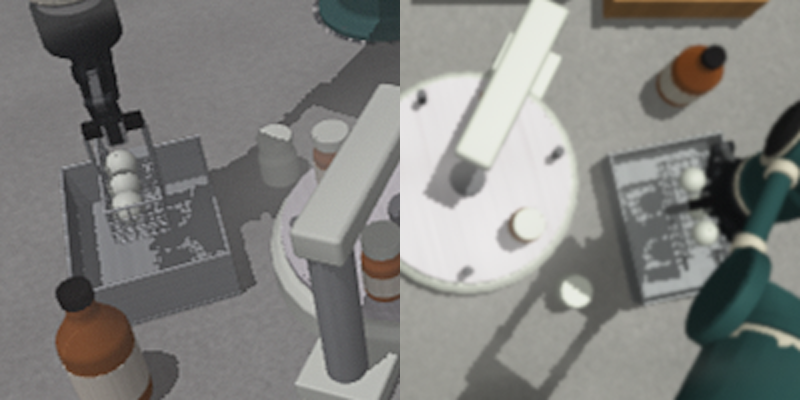

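The basket is over the tray with the balls in it (tray at (150,220) left, (665,220) right), and it clears the walls. I'll dip the spout about the basket's y axis.

Emit:
play_rows(
  deltas=[
    {"wx": 0.4, "wy": -2, "wz": 0, "x": 0, "y": 0, "z": 0, "fingers": 1},
    {"wx": 0.9, "wy": -5, "wz": 0, "x": 0, "y": 0, "z": 0, "fingers": 1},
    {"wx": 1.7, "wy": -9, "wz": 0, "x": 0, "y": 0, "z": 0, "fingers": 1},
    {"wx": 2.5, "wy": -13, "wz": 0, "x": 0, "y": 0, "z": 0, "fingers": 1},
    {"wx": 3.2, "wy": -17, "wz": 0, "x": 0, "y": 0, "z": 0, "fingers": 1},
    {"wx": 4, "wy": -21, "wz": 0, "x": 0, "y": 0, "z": 0, "fingers": 1},
    {"wx": 4.7, "wy": -25, "wz": 0, "x": 0, "y": 0, "z": 0, "fingers": 1},
    {"wx": 5.3, "wy": -28, "wz": 0, "x": 0, "y": 0, "z": 0, "fingers": 1},
    {"wx": 5.9, "wy": -31, "wz": 0, "x": 0, "y": 0, "z": 0, "fingers": 1},
    {"wx": 6.4, "wy": -34, "wz": 0, "x": 0, "y": 0, "z": 0, "fingers": 1},
    {"wx": 7, "wy": -37, "wz": 0, "x": 0, "y": 0, "z": 0, "fingers": 1},
    {"wx": 7.6, "wy": -40, "wz": 0, "x": 0, "y": 0, "z": 0, "fingers": 1},
    {"wx": 8.1, "wy": -43, "wz": 0, "x": 0, "y": 0, "z": 0, "fingers": 1},
    {"wx": 8.7, "wy": -46, "wz": 0, "x": 0, "y": 0, "z": 0, "fingers": 1},
    {"wx": 9.3, "wy": -49, "wz": 0, "x": 0, "y": 0, "z": 0, "fingers": 1},
    {"wx": 9.8, "wy": -52, "wz": 0, "x": 0, "y": 0, "z": 0, "fingers": 1},
    {"wx": 9.8, "wy": -52, "wz": 0, "x": 0, "y": 0, "z": 0, "fingers": 1},
    {"wx": 9.8, "wy": -52, "wz": 0, "x": 0, "y": 0, "z": 0, "fingers": 1},
    {"wx": 9.8, "wy": -52, "wz": 0, "x": 0, "y": 0, "z": 0, "fingers": 1},
    {"wx": 9.8, "wy": -52, "wz": 0, "x": 0, "y": 0, "z": 0, "fingers": 1},
  ],
)

```text
time: 20.75
tool_pos: [0.5052, -0.3329, 0.2058]
tcp_rot: [1.445, 0.64, -0.361]
wrist_force: [0.6, 0.1, -2.1]
width: 0.151
```

```bash
python3 - <<'E'
from h import *
np.set_printoptions(precision=2,suppress=True)
s=shot('scene','scene9');d=shot('top','top9')
st=monitor.read_state();print(st['tool_pos']*1000,st['wrist_force'],st['width'],st['time'],st['q'])
cv2.imwrite('pics/z9.png',np.hstack([cv2.resize(s['frame'][130:330,60:260,::-1],None,fx=2,fy=2,interpolation=cv2.INTER_CUBIC),cv2.resize(d['frame'][130:330,250:450,::-1],None,fx=2,fy=2,interpolation=cv2.INTER_CUBIC)]))
E
```

```text
[ 505.14 -332.81  205.53] [-0.24  0.29 -1.66] 0.15294799545287985 20.85 [-1.05  0.04  2.22  1.2   0.94 -2.02]
```

View pics/z9.png

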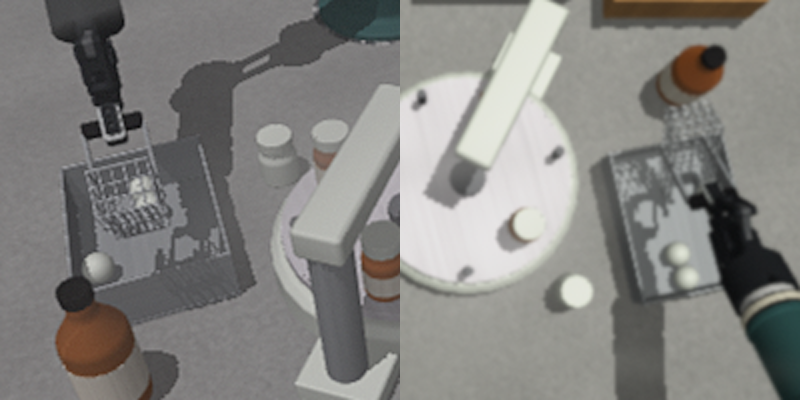

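One ball is at (98,267). The other two show through the mesh at (143,190), which matches the top view at (680,255) and (686,277). Wrist weight fell to about 2 N, so the basket is empty. I'll check the ball positions.

```bash
python3 - <<'E'
from h import *
np.set_printoptions(precision=3,suppress=True)
s=dict(np.load('scene9.npz'));d=dict(np.load('top9.npz'))
for D,pts in((s,[(98,267),(143,185),(143,200)]),(d,[(278,253),(286,277)])):
    P=world(D); o=(60,130) if D is s else (250,130)
    for u,v in pts:
        p=P[o[1]+v//2,o[0]+u//2]; c=p[:2]-[.494,-.335]; a=np.radians(11); print(p, 'tray xy',c@np.array([[np.cos(a),-np.sin(a)],[np.sin(a),np.cos(a)]]))
E
```

```text
[ 0.546 -0.385  0.036] tray xy [ 0.041 -0.059]
[ 0.61  -0.292  0.205] tray xy [0.122 0.02 ]
[ 0.446 -0.343  0.038] tray xy [-0.048  0.001]
[ 0.443 -0.338  0.04 ] tray xy [-0.051  0.007]
[ 0.408 -0.349  0.036] tray xy [-0.087  0.003]
```

All three balls are lying in the tray (z of tops about 0.037). I'll level the basket and raise it.

Emit:
play_rows(
  deltas=[
    {"wx": -0.6, "wy": 3, "wz": 0, "x": 0, "y": 0, "z": 3, "fingers": 1},
    {"wx": -1.7, "wy": 9, "wz": 0, "x": 0, "y": 0, "z": 10, "fingers": 1},
    {"wx": -2.8, "wy": 15, "wz": 0, "x": 0, "y": 0, "z": 20, "fingers": 1},
    {"wx": -4, "wy": 21, "wz": 0, "x": 0, "y": 0, "z": 35, "fingers": 1},
    {"wx": -5.1, "wy": 27, "wz": 0, "x": 0, "y": 0, "z": 50, "fingers": 1},
    {"wx": -6.2, "wy": 33, "wz": 0, "x": 0, "y": 0, "z": 65, "fingers": 1},
    {"wx": -7.3, "wy": 39, "wz": 0, "x": 0, "y": 0, "z": 80, "fingers": 1},
    {"wx": -8.5, "wy": 45, "wz": 0, "x": -5, "y": 3, "z": 90, "fingers": 1},
    {"wx": -9.4, "wy": 50, "wz": 0, "x": -12, "y": 10, "z": 95, "fingers": 1},
    {"wx": -9.8, "wy": 52, "wz": 0, "x": -22, "y": 22, "z": 95, "fingers": 1},
    {"wx": -9.8, "wy": 52, "wz": 0, "x": -34, "y": 40, "z": 95, "fingers": 1},
    {"wx": -9.8, "wy": 52, "wz": 0, "x": -50, "y": 65, "z": 95, "fingers": 1},
    {"wx": -9.8, "wy": 52, "wz": 0, "x": -67, "y": 95, "z": 95, "fingers": 1},
    {"wx": -9.8, "wy": 52, "wz": 0, "x": -82, "y": 130, "z": 95, "fingers": 1},
    {"wx": -9.8, "wy": 52, "wz": 0, "x": -93, "y": 168, "z": 95, "fingers": 1},
    {"wx": -9.8, "wy": 52, "wz": 0, "x": -100, "y": 208, "z": 95, "fingers": 1},
    {"wx": -9.8, "wy": 52, "wz": 0, "x": -104, "y": 250, "z": 95, "fingers": 1},
    {"wx": -9.8, "wy": 52, "wz": 0, "x": -106, "y": 293, "z": 95, "fingers": 1},
    {"wx": -9.8, "wy": 52, "wz": 0, "x": -105, "y": 336, "z": 95, "fingers": 1},
    {"wx": -9.8, "wy": 52, "wz": 0, "x": -100, "y": 379, "z": 95, "fingers": 1},
  ],
)

```text
time: 23.35
tool_pos: [0.4034, 0.0477, 0.2997]
tcp_rot: [1.071, 1.293, -1.07]
wrist_force: [0.7, 0.7, -2.1]
width: 0.155
```

```bash
python3 - <<'E'
from workcell import monitor
s=monitor.read_state();print(s['tool_pos'],s['tcp_rot'],s['q'],s['time'])
E
```

```text
[0.40341561 0.04770473 0.29967453] [ 1.07138153  1.29258176 -1.07024533] [ 5.54906771e-02 -2.94492239e-01  2.06984365e+00  1.11933267e-03
  1.36642758e+00 -1.31295442e-01] 23.35
```

Emit:
play_rows(
  deltas=[
    {"wx": 0, "wy": 0, "wz": 0, "x": 10, "y": 38, "z": 0, "fingers": 1},
    {"wx": 0, "wy": 0, "wz": 0, "x": 24, "y": 76, "z": 0, "fingers": 1},
    {"wx": 0, "wy": 0, "wz": 0, "x": 40, "y": 114, "z": 0, "fingers": 1},
    {"wx": 0, "wy": 0, "wz": 0, "x": 57, "y": 152, "z": 0, "fingers": 1},
    {"wx": 0, "wy": 0, "wz": 0, "x": 75, "y": 190, "z": 0, "fingers": 1},
    {"wx": 0, "wy": 0, "wz": 0, "x": 92, "y": 226, "z": 0, "fingers": 1},
    {"wx": 0, "wy": 0, "wz": 0, "x": 106, "y": 256, "z": 0, "fingers": 1},
    {"wx": 0, "wy": 0, "wz": 0, "x": 117, "y": 278, "z": -5, "fingers": 1},
    {"wx": 0, "wy": 0, "wz": 0, "x": 123, "y": 291, "z": -15, "fingers": 1},
    {"wx": 0, "wy": 0, "wz": 0, "x": 125, "y": 295, "z": -35, "fingers": 1},
    {"wx": 0, "wy": 0, "wz": 0, "x": 125, "y": 295, "z": -60, "fingers": 1},
    {"wx": 0, "wy": 0, "wz": 0, "x": 125, "y": 295, "z": -85, "fingers": 1},
    {"wx": 0, "wy": 0, "wz": 0, "x": 125, "y": 295, "z": -110, "fingers": 1},
    {"wx": 0, "wy": 0, "wz": 0, "x": 125, "y": 295, "z": -132, "fingers": 1},
    {"wx": 0, "wy": 0, "wz": 0, "x": 125, "y": 295, "z": -150, "fingers": 1},
    {"wx": 0, "wy": 0, "wz": 0, "x": 125, "y": 295, "z": -162, "fingers": 1},
    {"wx": 0, "wy": 0, "wz": 0, "x": 125, "y": 295, "z": -168, "fingers": 1},
    {"wx": 0, "wy": 0, "wz": 0, "x": 125, "y": 295, "z": -168, "fingers": 1},
  ],
)

```text
time: 25.6
tool_pos: [0.5299, 0.3412, 0.1322]
tcp_rot: [1.07, 1.292, -1.071]
wrist_force: [0.8, -0.5, -1.8]
width: 0.149
```

```bash
python3 - <<'E'
from h import *
np.set_printoptions(precision=3,suppress=True)
s=shot('scene','scene10')
st=monitor.read_state();print(st['tool_pos']*1000,st['wrist_force'],st['width'],st['time'],st['q'])
cv2.imwrite('pics/z10.png',cv2.resize(s['frame'][100:300,340:500,::-1],None,fx=3,fy=3,interpolation=cv2.INTER_CUBIC))
E
```

```text
[530.308 341.43  132.811] [-0.237 -0.235 -1.835] 0.1512108458796558 25.65 [0.533 0.279 1.818 0.    1.044 0.346]
```

View pics/z10.png

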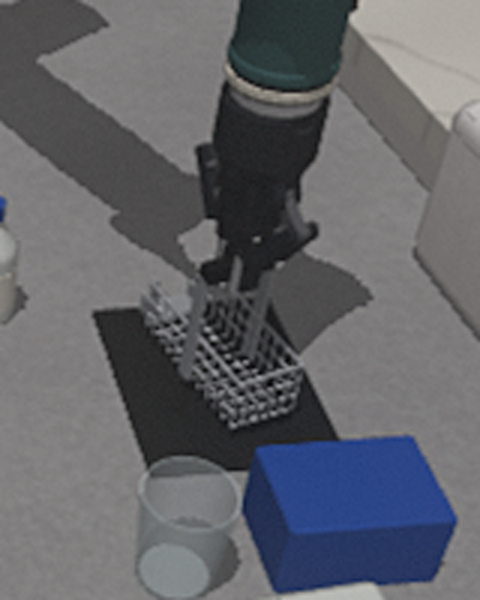

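The empty basket hangs over the middle of the pad (basket around (220,350), pad corners visible), about 16 mm up. I'll lower gently.

Emit:
play_rows(
  deltas=[
    {"wx": 0, "wy": 0, "wz": 0, "x": 0, "y": 0, "z": -5, "fingers": 1},
    {"wx": 0, "wy": 0, "wz": 0, "x": 0, "y": 0, "z": -9, "fingers": 1},
    {"wx": 0, "wy": 0, "wz": 0, "x": 0, "y": 0, "z": -12, "fingers": 1},
    {"wx": 0, "wy": 0, "wz": 0, "x": 0, "y": 0, "z": -14, "fingers": 1},
    {"wx": 0, "wy": 0, "wz": 0, "x": 0, "y": 0, "z": -15, "fingers": 1},
    {"wx": 0, "wy": 0, "wz": 0, "x": 0, "y": 0, "z": -15, "fingers": 1},
  ],
)

```text
time: 26.4
tool_pos: [0.53, 0.3412, 0.1176]
tcp_rot: [1.07, 1.292, -1.07]
wrist_force: [-0.6, -0.4, 0.2]
width: 0.152
```

Contact: the weight is off the wrist. I'll open, then rise straight up.

Emit:
play_rows(
  deltas=[
    {"wx": 0, "wy": 0, "wz": 0, "x": 0, "y": 0, "z": -0.5, "fingers": 0.6},
    {"wx": 0, "wy": 0, "wz": 0, "x": 0, "y": 0, "z": -0.5, "fingers": 0.4},
    {"wx": 0, "wy": 0, "wz": 0, "x": 0, "y": 0, "z": -0.5, "fingers": 0.1},
    {"wx": 0, "wy": 0, "wz": 0, "x": 0, "y": 0, "z": -0.5, "fingers": -0.3},
    {"wx": 0, "wy": 0, "wz": 0, "x": 0, "y": 0, "z": -0.5, "fingers": -0.4},
    {"wx": 0, "wy": 0, "wz": 0, "x": 0, "y": 0, "z": 5, "fingers": -0.4},
    {"wx": 0, "wy": 0, "wz": 0, "x": 0, "y": 0, "z": 20, "fingers": -0.4},
    {"wx": 0, "wy": 0, "wz": 0, "x": 0, "y": 0, "z": 45, "fingers": -0.4},
    {"wx": 0, "wy": 0, "wz": 0, "x": 0, "y": 0, "z": 80, "fingers": -0.4},
    {"wx": 0, "wy": 0, "wz": 0, "x": 0, "y": 0, "z": 120, "fingers": -0.4},
    {"wx": 0, "wy": 0, "wz": 0, "x": -20, "y": 20, "z": 150, "fingers": -0.4},
    {"wx": 0, "wy": 0, "wz": 0, "x": -60, "y": 40, "z": 170, "fingers": -0.4},
    {"wx": 0, "wy": 0, "wz": 0, "x": -100, "y": 60, "z": 175, "fingers": -0.4},
    {"wx": 0, "wy": 0, "wz": 0, "x": -120, "y": 70, "z": 175, "fingers": -0.4},
    {"wx": 0, "wy": 0, "wz": 0, "x": -120, "y": 70, "z": 175, "fingers": -0.4},
  ],
)

```text
time: 28.28
tool_pos: [0.409, 0.4117, 0.2929]
tcp_rot: [1.069, 1.292, -1.068]
wrist_force: [-0.0, 0.1, -0.4]
width: 0.701
```

```bash
python3 - <<'E'
from h import *
np.set_printoptions(precision=1,suppress=True)
s=shot('scene','scene11');d=shot('top','top11')
st=monitor.read_state();print(st['tool_pos']*1000,st['wrist_force'],st['time'])
for D in(s,d):
    P=world(D)*1000; g=D['frame'].astype(int)
    m=(P[...,2]>105)&(P[...,2]<130)&(g.max(-1)<90)&(abs(P[...,0]-530)<60)&(abs(P[...,1]-341)<60)
    q=P[m]; r=cv2.minAreaRect(q[:,:2].astype(np.float32)); print(len(q),r,np.percentile(q[:,2],[5,50,95]))
    m=(P[...,2]>30)&(P[...,2]<42)&(g.min(-1)>150)&(abs(P[...,0]-494)<115)&(abs(P[...,1]+335)<100)
    k,l,a,c=cv2.connectedComponentsWithStats(m.astype(np.uint8))
    for i in range(1,k):
        if a[i,4]>8: print('ball',a[i,4],P[l==i].mean(0))
    m=(P[...,2]>132)&(P[...,2]<147)&(abs(P[...,0]-500)<150)&(abs(P[...,1]+28)<130)
    k,l,a,c=cv2.connectedComponentsWithStats(m.astype(np.uint8))
    for i in range(1,k):
        if a[i,4]>60: print('jar?',a[i,4],P[l==i].mean(0))
cv2.imwrite('pics/s11.png',s['frame'][:,:,::-1]);cv2.imwrite('pics/t11.png',d['frame'][:,:,::-1])
E
```

```text
[410.4 410.9 292.2] [ 0.1 -0.6 -0.6] 28.375
202 ((531.380859375, 342.70709228515625), (16.4201717376709, 64.58531188964844), 12.272167205810547) [109.5 120.  124.3]
ball 64 [ 413.1 -350.2   36.3]
ball 65 [ 447.7 -338.4   36.1]
ball 66 [ 539.2 -389.8   36.4]
jar? 221 [ 485.2 -106.5  139.5]
jar? 71 [643.6 -67.  140.2]
141 ((528.3853149414062, 338.779541015625), (14.294146537780762, 63.122337341308594), 10.661321640014648) [111.3 120.4 123.5]
ball 58 [ 533.4 -392.2   37.3]
ball 58 [ 442.4 -340.7   36.7]
ball 63 [ 407.2 -352.2   36.1]
jar? 206 [ 479.9 -108.4  139.4]
```

View pics/s11.png

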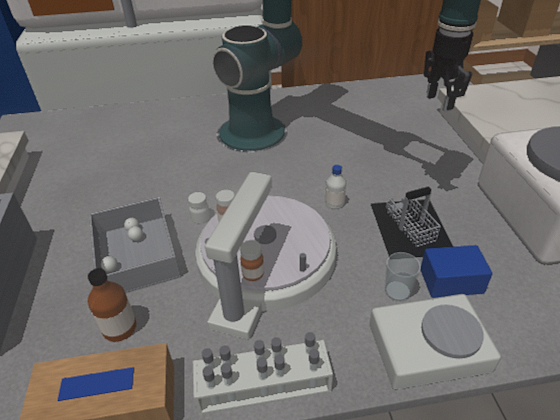

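View pics/t11.png

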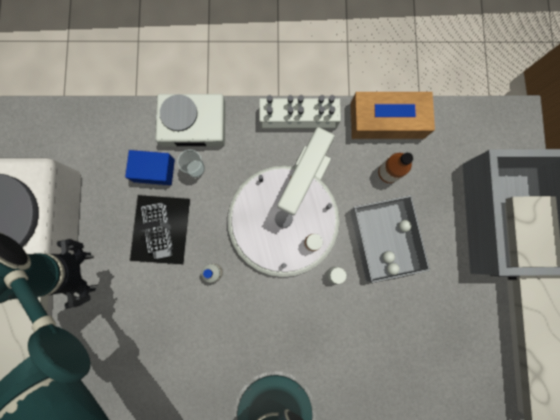

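The basket stands upright in the middle of the pad at (412,220). The three balls lie in the tray at (109,264), (131,225) and (134,233). Both jars are upright, the bystanders look unmoved, and the arm is clear. I'll hand it in.

```bash
python3 -c "
from workcell import finish_job
print(finish_job())"
```

```text
the job is handed in; nothing more can be done
None
```

I finished the whole job and handed it in at about 28 s of the 72 s allowed. The hand-in reports no verdict.

**What I did:**
- I turned the table about 115° anticlockwise by holding peg_b loosely between the fingers.
- I gripped the basket by its handle and lifted it with all three balls, keeping clear of the dosing arm.
- I dipped the spout 53° over the tray, then set the empty basket down on the pad and released it.

**Last checks:**
- **Basket:** its handle is about 1–2 mm from the pad centre I measured. The top of the handle is at 0.120–0.124 m, where about 0.122 m is expected for a basket standing upright.
- **Balls:** all three lie inside the tray, with their tops at about 0.036 m. The two cameras disagree by about 6 mm on where each one is.
- **Jars:** both stand on the turntable. One was measured in both views. The other is partly hidden by the beam, so I judged it from the scene picture and a partial depth reading.
- **Bystanders:** they look unmoved by eye; I did not re-measure their positions.
- **Gripper:** it is well clear of everything, and the wrist force reads about zero.

My first move call was refused because some row keys were missing; nothing moved.

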